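Raise the recipe card and hold a spring clip open round its edge

ROBOT

A 6-joint arm with a two-finger parallel gripper is mounted at the origin on a cart in front of the work surface, level with it; the furniture and walls round the work are solid. World frame = base frame: x ahead of the robot, y to its left, z up, the work surface at z = 0. Lengths are in mm, angles in degrees, forces in N, time in s.
With the tool pointing down it reaches from about 300 to 850 mm from the base axis. Payload 4.2 kg.
Tool frame: the origin (TCP) lies between the finger pads; the fingertips stand 14 mm ahead of it and the grasp point (between the pads) lies 5 mm behind it (env.finger_overhang is the distance from the TCP to the fingertips, in mm); z points along the fingers, y is the line along which they close (so a half turn about z gives the same grasp; the last joint's range is limited). The gripper opens to 91 mm and grips with 3 to 60 N. Pads are 32 mm wide; open, the fingers measure 118 mm over their backs; the gripper's body (76 mm by 178 mm) begins 60 mm behind the grasp point.
Start: joints at [-1.146, 18.312, 89.639, -0, 72.044, -1.146], TCP at [575.015, 0, 227.976] pointing down, gripper open.
Joint ranges: [-177.97, 177.97], [-48.28, 115.42], [12.27, 149.76], [-77.06, 257.06], [2.81, 150.46], [-146.56, 146.56]. Speed limits (degrees/s): [147.25, 147.25, 180, 180, 180, 180].

INTERFACE

Orientations are given as [roll, pitch, yaw] about the fixed x, y, z axes, in that order (R = Rz(yaw) Ry(pitch) Rx(roll)).
In Python, from workcell import status, cams, env, finder gives the robot as it stands.
- The arm moves only by the tool apply_moves, never from a script. Its argument "increments" is a list of rows, each a list of 7 numbers: the opening, from -1 (shut) to 1 (fully open), then the shift along the world's x, y, z in m, then the turn, a rotation vector about the world's x, y, z in degrees. In form: [[gripper, x, y, z, ax, ay, az], ...]. A call has 1 to 5 rows; each row shifts and turns the commanded pose from where the row before left it; what a row does not reach is not made up. A row lasts 1/12 s, in which the tool goes at most 41.7 mm and 7.16 degrees, less where a joint would pass 70% of its speed; a pose out of reach is approached as far as the arm can. A call with a gripper value outside its range is refused whole. The fingers move at their own pace and stop on an object; "newtons" is the grip in N (left out, the last holds). Time passes only in rows, so rows that do not move let the fingers close. It gives the time, the measured TCP pose, the force, the opening and the grip force at its end, in the units of the state.
- status.state(): the state, without advancing time (a new reading comes with each control period).
- cams.grab_frame(name): name is "scene" or "side" or "wrist"; returns a dict with "color" (420x560x3 uint8, red, green, blue), "intrinsics" (3x3 intrinsics, pixels), "R" (3x3) and "t" (3): a world point X has camera coordinates R X + t. Camera axes: x right, y down, z forward; pixel columns grow to the right and rows downward; lengths in mm; the calibration is good to about 2 mm. The wrist camera is an equidistant fisheye: a pixel r from the principal point sees the ray r / f radians off the axis. A picture is of the moment at which its call begins. There is no depth.
- env.job_done(): hands the job in; it is judged then, once.
Trained networks look in the newest picture that a camera, given by its name, has taken for a name from the list of things; names that differ only in an ending like _2 or _b are one class to them, and where a whole thing is asked for, a point or a joint stands for the part that bears it (a point fixed in the world has none). Each returns a list of dicts, best first, with "score" (0 to 1); they miss things now and then, are a little off and sometimes report something else, mostly with a low value. They report only what shows in the picture. A call takes as long as a camera call. They do not tell look-alikes from the thing itself.
- finder.boxes_of(query, camera): "rect" ([left, top, width, height] in pixels, round what is visible of it).
- finder.trace(query, camera): "pixels" (420x560 bool, what is visible of it) and "rect" ([left, top, width, height] in pixels, round what is visible of it).
The state is a dict: "time_s": time; "qpos": joint angles; "qvel": joint speeds; "effort": joint torques, N m; "ee_pos": TCP position; "ee_rot": TCP orientation; "force": force on the tool from outside, world axes, zero at the start; "torque": the same for the moment, N m; "gripper_width": finger opening in mm; "gripper_force": force on a finger pad.
Only numpy, scipy, OpenCV 4.12 (cv2) and the standard library are available. Lean on these libraries where they do the work, as an engineer would, in place of code of your own. Each camera call takes 0.05 s, during which the arm holds its last target. There are 200 camera calls.

TASK

Press the lever of the wooden card stand down until its catch holds it and the recipe card stands up, and take the hand off. Then pick up the spring clip by its tails, squeeze it wide open and hold it level, gaping round the middle of the card's upright side edge away from the lever: a jaw on each side, the tips about 15 mm in past the edge, touching neither card nor stand. Finish while still holding it there, ready for a second card to be slipped in, and leave the other things where they are.

Things in the scene. Friction and masses are not known exactly. Their poses are not given: they have to be found in the camera images.
- stand: Fixed wooden card stand, base 80 (x) x 130 (y) x 55 (z) mm with a slot along y for the card. Origin: centre of its underside, on the worktop. Its y axis runs along the card; the lever sticks out of its -y end (out to y = -150 mm), the card's free side edge faces +y.
- lever (a joint): Hinge of the press lever, rad. 0: up (start, 0.25 rad above level); 0.5: down on its stop. Axis: the stand's x through its point (0, -69, 40) mm. It is sprung upward (10 to 13 N at the pad, easing off from 0.25) until 0.38; past that the detent snaps it to 0.5 and holds it. The card rises 9 mm per 0.1 rad, 45 mm in all. About 3 N down on the raised card would unlatch it.
- lever_pad (a point): Centre of the top face of the lever's round steel pad, 30 mm across, 7 mm thick, 66 mm out from the lever's axis. At about z = 60 mm when up, about 27 mm when down; it follows the lever.
- card: The white recipe card in the stand, a stiff plate 3 (x) x 110 (y) x 60 (z) mm that slides up and down in the slot. Origin: centre of its lower edge; axes as the stand's. 12 mm show above the stand at the start, 57 mm when raised.
- card_edge (a point): Point of the card on its side edge at stand y = +55 mm, in the middle of its thickness, 26 mm below its top edge. Moves with the card: at z = 86 mm when raised, 31 mm above the stand's top. Its axes are the stand's: x through the card's thickness, y outward from the edge, z up.
- clip: Loose aluminium spring clip, 95 g, 30 mm high, lying on its side. Origin on its hinge at mid height. z: hinge axis (up as it lies); +x: to the jaw tips (53 mm); -x: to the tails (end at 56 mm), which flare apart along y: 47 mm over their outsides at the ends, 32 mm at 26 mm from the hinge. Grip them across y, 30 to 50 mm behind the hinge; squeezing opens the jaws.
- clip_a (a joint): Opening of each half of the clip, rad (both move alike). 0: shut; 0.24: wide open on a firm stop, tails then parallel and 20 mm over their outsides, 24 mm between the jaw tips. The spring takes 3 N at the tails at first, 9 N wide open; 20 to 30 N of grip hold it firmly on the stop.
- jaw_a (a point): Inner face of the jaw tip on the clip's +y side, mid height, 49 mm ahead of the hinge when shut. Moves with the jaw.
- jaw_b (a point): The same on the clip's -y side.
- tumbler: Bystander, to be left alone: clear drinking glass 80x80x91 mm, towards the back.
- lemon: Bystander, to be left alone: lemon 78x55x56 mm, left of the work.
- peeler: Bystander, to be left alone: green-handled peeler, 170 mm long, lying behind the lever side of the stand.
- tea_box: Bystander, to be left alone: dark tea carton 68x131x107 mm behind the stand.
- mug: Bystander, to be left alone: two-tone mug 86x121x99 mm at the right.
- spice_jar: Bystander, to be left alone: small jar 46x46x106 mm at the right back.
- teaspoon: Bystander, to be left alone: teaspoon 132 mm long lying at the right front.
Things that resemble listed ones, but are neither listed nor needed, are in the scene too. Of the things that look like the clip, the middle-sized one is meant.

How it is judged (in metres and radians):
On the way, in this order (a step that is already met when the one before it is completed fails the run):
1. the lever is pressed down past its detent and stays down with the robot off the stand (value of joint lever above 0.44 rad and contact force between each of the arm, the fingers and stand below 0.1 N), for 0.3 s.
2. the clip is picked up off the worktop and squeezed open (height (world z) of clip above 0.035 m and value of joint clip_a above 0.15 rad and contact force between the fingers and clip above 2 N), for 0.2 s.
At the end, for the whole second after the job is handed in: Lever latched (over 0.44 rad). Clip held still, squeezed over 0.15 rad, level to 0.35 rad; jaw tips astride the raised card, each 4 mm or more from its middle plane, 5 to 38 mm in past the edge, 16 mm below to 22 mm above card_edge; under 0.3 N on card and stand (value of joint lever above 0.44 rad and ((x of jaw_a in the frame of card_edge above 0.004 m and x of jaw_b in the frame of card_edge below -0.004 m) or (x of jaw_b in the frame of card_edge above 0.004 m and x of jaw_a in the frame of card_edge below -0.004 m)) and y of jaw_a in the frame of card_edge between -0.038 and -0.005 m and z of jaw_a in the frame of card_edge between -0.016 and 0.022 m and y of jaw_b in the frame of card_edge between -0.038 and -0.005 m and z of jaw_b in the frame of card_edge between -0.016 and 0.022 m and value of joint clip_a above 0.15 rad and contact force between the fingers and clip above 2 N and contact force between clip and card below 0.3 N and contact force between clip and stand below 0.3 N and angle between clip's own z axis and vertical below 0.35 rad and linear speed of clip below 0.03 m/s); the arm keeps its last pose, push and grip.
It fails at once if a bystander is pushed more than 25 mm from its place (distance of any of tumbler, lemon, peeler, tea_box, mug, spice_jar, teaspoon from where it was at the start of the episode above 0.025 m).
It also fails if it takes over 48 s, if anything falls off the work surface, if the arm or the gripper's body presses on something with over 40 N, if the wrist force passes 120 N, or if a joint passes its speed limit or range.

## Working session

There is one attempt and no reset: what is moved stays moved. The work goes in short steps, Python scripts to look and compute and a tool call to move; the robot and the scene stay as the last step left them, time stands still between calls to the robot, and variables do not carry over. Pictures are saved under pics/ and viewed, at most 10 in all, crops included, and the job is handed in when it is done.

Besides the shell and the picture viewer there is one more tool, called after "Request:" in YAML: its name, and indented under it one key for each argument. apply_moves: Moves the arm, as the interface text tells. Its arguments: {"type":"object","properties":{"increments":{"type":"array","items":{"type":"array","items":{"type":"number"}}},"newtons":{"type":"number"}},"required":["increments"]}

```bash
ls; mkdir -p pics
cat > h.py <<'E'
import numpy as np, cv2
from workcell import status, cams, env, finder
def grab(n): return cams.grab_frame(n)
def save(f,p): cv2.imwrite(p,f["color"][:,:,::-1])
def ray(f,u,v,fish=False):
    K=np.array(f["intrinsics"]);R=np.array(f["R"]);t=np.array(f["t"]).ravel()
    x=(u-K[0,2])/K[0,0];y=(v-K[1,2])/K[1,1]
    if fish:
        r=np.hypot(x,y)+1e-12; d=np.array([np.sin(r)*x/r,np.sin(r)*y/r,np.cos(r)])
    else: d=np.array([x,y,1.])
    d=R.T@d; return -R.T@t,d/np.linalg.norm(d)
def onz(f,u,v,z,fish=False):
    o,d=ray(f,u,v,fish); return o+d*(z-o[2])/d[2]
def proj(f,X):
    K=np.array(f["intrinsics"]);c=np.array(f["R"])@np.array(X,float)+np.array(f["t"]).ravel()
    return (K@c/c[2])[:2]
def fproj(f,X):
    K=np.array(f["intrinsics"]);c=np.array(f["R"])@np.array(X,float)+np.array(f["t"]).ravel()
    th=np.arctan2(np.hypot(*c[:2]),c[2]);n=c[:2]/(np.hypot(*c[:2])+1e-12)*th
    return np.array([K[0,0]*n[0]+K[0,2],K[1,1]*n[1]+K[1,2]])
E
python3 - <<'E'
from h import *
F={}
for n in("scene","side","wrist"):
    f=grab(n);F[n]=f;save(f,f"pics/{n}0.png")
    for q in("stand","lever","lever_pad","card","clip"):
        print(n,q,[(round(b["score"],2),[int(x) for x in b["rect"]]) for b in finder.boxes_of(q,n)][:6])
cv2.imwrite("pics/all0.png",cv2.resize(np.hstack([F["scene"]["color"],F["side"]["color"]])[:,:,::-1],(1120,420))[:,:])
for n in F: print(n,np.round(F[n]["intrinsics"],1).tolist(),np.round(-np.array(F[n]["R"]).T@np.array(F[n]["t"]).ravel()))
E
```

```text
pics
scene stand [(0.67, [378, 191, 34, 6]), (0.62, [295, 207, 66, 53])]
scene lever [(0.65, [242, 262, 38, 16])]
scene lever_pad [(0.55, [342, 202, 19, 21])]
scene card [(0.75, [308, 219, 26, 17])]
scene clip [(0.87, [120, 306, 66, 70]), (0.79, [244, 260, 36, 18]), (0.69, [119, 307, 54, 63]), (0.59, [214, 303, 33, 26]), (0.58, [235, 258, 45, 32]), (0.5, [229, 303, 19, 26])]
side stand [(0.74, [259, 300, 41, 60]), (0.55, [227, 210, 35, 53])]
side lever [(0.55, [235, 245, 7, 15])]
side lever_pad []
side card []
side clip [(0.88, [235, 184, 37, 19]), (0.73, [233, 191, 39, 13]), (0.62, [225, 173, 26, 7]), (0.62, [240, 223, 5, 19]), (0.55, [224, 175, 25, 2]), (0.47, [243, 137, 12, 17])]
wrist stand [(0.91, [121, 120, 78, 137]), (0.69, [344, 163, 72, 114])]
wrist lever [(0.64, [156, 228, 7, 30])]
wrist lever_pad [(0.62, [155, 228, 11, 32])]
wrist card [(0.77, [148, 130, 16, 101])]
wrist clip [(0.78, [132, 1, 74, 21])]
scene [[494.6, 0.0, 284.3], [0.0, 494.6, 214.0], [0.0, 0.0, 1.0]] [-187.  861.  859.]
side [[452.0, 0.0, 280.2], [0.0, 452.0, 207.9], [0.0, 0.0, 1.0]] [ 526. -989.  833.]
wrist [[325.2, 0.0, 277.1], [0.0, 325.2, 211.8], [0.0, 0.0, 1.0]] [576.  81. 385.]
```

View pics/scene0.png

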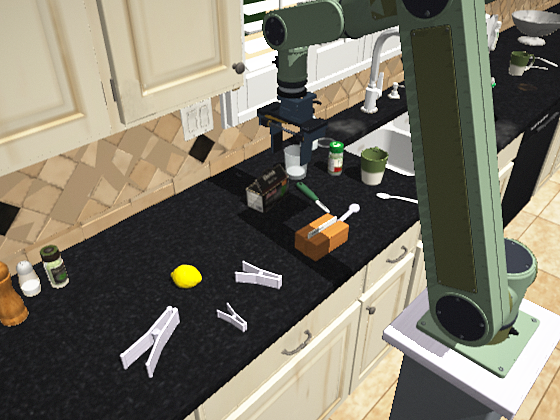

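View pics/wrist0.png

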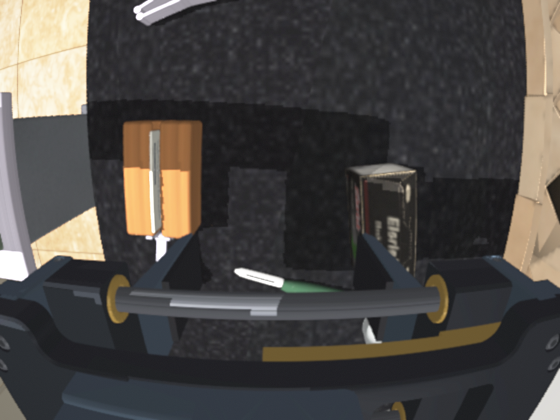

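View pics/side0.png

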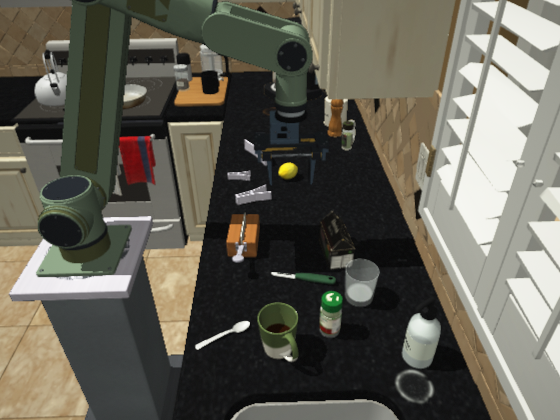

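Scene view: the middle clip is at about (258,275), with the large one at (150,340) and the small one at (232,318). The stand is at (322,238), with its lever pointing right to the pad at (352,208). In the wrist view the stand top spans about (124..201, 121..235), with the card at x≈155.

Run:
```python
from h import *
fs,fd,fw=[grab(n) for n in("scene","side","wrist")]
for b in finder.trace("stand","wrist")[:2]:
    c,_=cv2.findContours(b["pixels"].astype(np.uint8),0,2); c=max(c,key=cv2.contourArea)
    print("stand wrist",b["rect"],b["score"],cv2.approxPolyDP(c,6,True).reshape(-1,2).tolist())
for u,v in((124,122),(201,121),(200,235),(125,235)): print("corner",onz(fw,u,v,55,True).round(1))
for u,v in((154,131),(155,235)): print("card",onz(fw,u,v,67,True).round(1))
print("pad scene",onz(fs,352,208,60).round(1),"side",onz(fd,238,258,60).round(1))
for n,f in(("scene",fs),("side",fd)):
  for b in finder.trace("clip",n)[:7]:
    m=b["pixels"].astype(np.uint8)
    if m.sum()<20: continue
    c,_=cv2.findContours(m,0,2); c=max(c,key=cv2.contourArea)
    u,v=c.reshape(-1,2).mean(0)
    print(n,b["score"].__round__(2),b["rect"],int(m.sum()),onz(f,u,v,15).round())
    if n=="scene" : print(cv2.approxPolyDP(c,2,True).reshape(-1,2).tolist())
a=cv2.resize(fs["color"][240:300,220:300],None,fx=7,fy=7,interpolation=2)
b=cv2.resize(fd["color"][165:285,210:290],None,fx=3.5,fy=3.5,interpolation=2)
c=cv2.resize(fs["color"][190:260,285:365],None,fx=6,fy=6,interpolation=2)
im=np.zeros((600,800,3),np.uint8);a=cv2.resize(a,(500,375));im[:375,:500]=a;im[:420,500:780]=b;c=cv2.resize(c,(257,225));im[375:,:257]=c
cv2.imwrite("pics/crop1.png",im[:,:,::-1])
```

```text
stand wrist [124.8, 119.6, 73.8, 139.0] 0.88 [[199, 122], [124, 124], [127, 230], [154, 238], [157, 258], [168, 240], [200, 222]]
corner [409.7  83.9  55. ]
corner [497.6  79.3  55. ]
corner [490.  -44.1  55. ]
corner [396.8 -45.8  55. ]
card [450.1  71.9  67. ]
card [441.2 -40.4  67. ]
pad scene [ 434.5 -105.4   60. ] side [ 433.9 -118.    60. ]
scene 0.96 [121.3, 306.3, 52.0, 64.0] 714 [505. 532.  15.]
[[170, 306], [148, 332], [122, 354], [125, 367], [152, 343], [152, 330], [163, 327], [172, 311]]
scene 0.89 [235.8, 258.4, 44.8, 30.5] 693 [467. 228.  15.]
[[236, 273], [236, 279], [242, 282], [258, 282], [276, 287], [281, 284], [280, 275], [243, 261], [244, 271]]
scene 0.82 [214.7, 302.7, 30.8, 27.3] 222 [416. 377.  15.]
[[219, 312], [240, 328], [245, 328], [245, 323], [229, 307], [230, 315]]
scene 0.69 [120.9, 303.5, 60.9, 73.1] 1592 [472. 541.  15.]
[[176, 308], [169, 306], [148, 330], [121, 354], [125, 367], [151, 346], [152, 350], [145, 365], [148, 375], [152, 375], [162, 348], [179, 322]]
scene 0.65 [241.4, 262.5, 42.5, 15.9] 166 [507. 228.  15.]
[[243, 262], [244, 270], [257, 270], [251, 264]]
scene 0.53 [228.1, 305.4, 18.2, 20.5] 123 [415. 362.  15.]
[[228, 304], [229, 312], [238, 321], [245, 323]]
side 0.76 [237.8, 191.7, 34.6, 13.0] 263 [464. 227.  15.]
side 0.69 [236.2, 183.9, 35.1, 18.9] 402 [462. 243.  15.]
side 0.64 [242.5, 140.0, 25.6, 22.1] 118 [441. 575.  15.]
side 0.62 [226.5, 173.0, 24.1, 4.8] 122 [408. 364.  15.]
side 0.5 [226.0, 171.3, 23.2, 9.3] 157 [410. 368.  15.]
```

View pics/crop1.png

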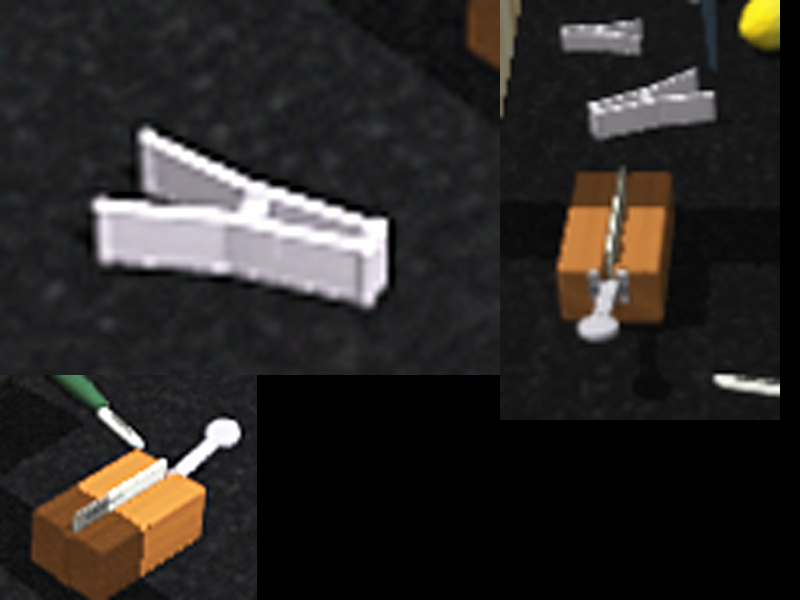

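```bash
cat > fit.py <<'E'
from h import *
from scipy.optimize import least_squares
fs,fd,fw=[grab(n) for n in("scene","side","wrist")]
def fit(pts,x0):
    def w(p,X): c,s=np.cos(p[2]),np.sin(p[2]); return [p[0]+c*X[0]-s*X[1],p[1]+s*X[0]+c*X[1],X[2]]
    def r(p): return np.concatenate([(fproj if f is fw else proj)(f,w(p,X))-uv for f,uv,X in pts])
    s=least_squares(r,x0,loss="soft_l1",x_scale=[10,10,.1]); print(s.x[:2].round(1),np.degrees(s.x[2]).round(2)); print(r(s.x).reshape(-1,2).round(1).tolist()); return s.x
A,B,C,D=(-40,-65,55),(40,-65,55),(40,65,55),(-40,65,55);P=(0,-132,60)
print("stand");p=fit([(fs,(328.6,213.4),B),(fs,(348.9,224.3),A),(fs,(328,243),D),(fs,(295.9,233),C),(fs,(354.5,208.1),P),(fs,(308.4,232.7),(0,55,67)),(fs,(336.4,216.5),(0,-55,67)),
 (fd,(231.4,214.1),D),(fd,(259.1,214.1),C),(fd,(227.1,239.9),A),(fd,(257.7,240.7),B),(fd,(238,257.9),P),(fd,(244.9,213),(0,55,67)),
 (fw,(124,122),D),(fw,(201,121),C),(fw,(154,131),(0,55,67)),(fw,(155,235),(0,-55,67))],[445,20,-.08])
def W(p,X): c,s=np.cos(p[2]),np.sin(p[2]); return np.round([p[0]+c*X[0]-s*X[1],p[1]+s*X[0]+c*X[1],X[2]],1)
print("pad",W(p,P),"card_edge",W(p,(0,55,86)))
print("clip");q=fit([(fs,(235.2,272),(-56,23.5,30)),(fs,(235.7,281.5),(-56,23.5,0)),(fs,(242.9,260.8),(-56,-23.5,30)),(fs,(281.6,275.2),(53,0,30)),
 (fd,(271,192),(-56,-23.5,30)),(fd,(236,195),(53,0,30))],[467,228,np.pi+.1])
q2=fit([(fs,(235.2,272),(-56,-23.5,30)),(fs,(235.7,281.5),(-56,-23.5,0)),(fs,(242.9,260.8),(-56,23.5,30)),(fs,(281.6,275.2),(53,0,30)),
 (fd,(271,192),(-56,23.5,30)),(fd,(236,195),(53,0,30))],[467,228,np.pi+.1])
E
python3 fit.py
```

```text
stand
[444.6  16.2] -4.2
[[-1.4, -2.2], [0.2, -0.4], [-12.3, 1.7], [-2.1, -2.4], [-0.5, -1.7], [-1.0, -0.4], [-0.6, -1.1], [1.6, -0.8], [1.2, -0.3], [-0.3, 1.9], [-1.3, 1.6], [0.5, -0.6], [1.1, -0.8], [-0.2, -0.1], [-7.7, 1.5], [-1.2, 0.9], [-0.6, -1.5]]
pad [ 435.  -115.4   60. ] card_edge [448.7  71.1  86. ]
clip
[450.6 247. ] 227.18
[[1.0, -0.8], [1.1, -1.4], [-6.7, 23.8], [-0.5, 0.3], [-15.3, -11.7], [1.4, 1.7]]
[461.7 232.1] 203.78
[[0.4, 0.5], [0.6, -0.1], [0.1, -0.3], [-0.8, 1.1], [0.1, -0.6], [0.9, 1.2]]
```

Request:
apply_moves:
  increments:
    - [-1,-0.028,-0.024,-0.015,0,0,0]
    - [-1,-0.028,-0.024,-0.015,0,0,0]
    - [-1,-0.028,-0.024,-0.015,0,0,0]
    - [-1,-0.028,-0.024,-0.015,0,0,0]
    - [-1,-0.028,-0.024,-0.015,0,0,0]
  newtons: 20

```text
time_s: 1.77
ee_pos: [433.7, -120.7, 152.5]
ee_rot: [180.0, 0.0, 90.1]
force: [0.3, -1.5, 0.3]
gripper_width: 60.8
gripper_force: 0.0
```

Request:
apply_moves:
  increments:
    - [-1,0,0,-0.034,0,0,0]
    - [-1,0,0,-0.034,0,0,0]
    - [-1,0,0,0,0,0,0]
    - [-1,0,0,0,0,0,0]

```text
time_s: 2.1
ee_pos: [434.2, -119.9, 84.4]
ee_rot: [-179.8, -0.1, 90.0]
force: [0.6, -0.7, -0.1]
gripper_width: 33.8
gripper_force: 0.0
```

Run:
```python
from h import *
fs,fd,fw=[grab(n) for n in("scene","side","wrist")]
s=status.state(); print(s["time_s"],s["ee_pos"],s["ee_rot"],s["qpos"],s["force"],s["gripper_width"])
b=finder.boxes_of("lemon","scene");print(b[0]); print(onz(fs,186,277,28))
im=np.hstack([cv2.resize(fs["color"][150:270,270:400],(390,360)),cv2.resize(fd["color"][180:300,180:310],(390,360))])
cv2.imwrite("pics/pre.png",im[:,:,::-1])
```

```text
2.25 [ 436.86856378 -120.24043507   86.76062531] [1.79784031e+02 6.28365576e-02 9.00367735e+01] [-1.68447941e+01  1.58938363e+01  1.16755374e+02  3.53114283e-03
  4.71258804e+01 -1.68840834e+01] [ 0.31512478 -0.42373273  0.89381711] 21.850747514045697
{'rect': [171.2, 263.8, 33.8, 23.0], 'score': 0.93}
[581.42995066 367.93237499  28.        ]
```

View pics/pre.png

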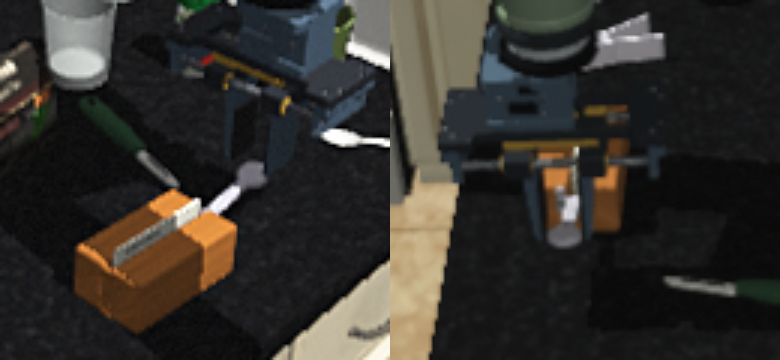

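The fingers are over the pad and nearly shut, so I press now.

Request:
apply_moves:
  increments:
    - [-1,0,0,0,0,0,0]
    - [-1,0,0,0,0,0,0]
    - [-1,0,0,-0.014,0,0,0]
    - [-1,0,0,-0.014,0,0,0]
    - [-1,0,0,-0.015,0,0,0]

```text
time_s: 2.72
ee_pos: [437.7, -121.7, 44.0]
ee_rot: [179.6, 0.2, 90.1]
force: [1.4, 1.0, 3.8]
gripper_width: 0.7
gripper_force: 1.7
```

Request:
apply_moves:
  increments:
    - [-1,0,0,-0.002,0,0,0]
    - [-1,0,0,0,0,0,0]
    - [-1,0,0,0,0,0,0]

```text
time_s: 2.97
ee_pos: [437.8, -121.4, 42.7]
ee_rot: [179.6, 0.2, 90.1]
force: [-0.9, -3.7, 15.2]
gripper_width: 0.4
gripper_force: 8.0
```

Run:
```python
from h import *
fs,fd=[grab(n) for n in("scene","side")]
s=status.state(); print(s["time_s"],s["ee_pos"],s["force"],s["gripper_width"])
im=np.hstack([cv2.resize(fs["color"][150:270,270:400],(390,360)),cv2.resize(fd["color"][180:300,180:310],(390,360))])
cv2.imwrite("pics/press.png",im[:,:,::-1])
```

```text
3.0667 [ 437.82684219 -121.3985338    42.72196874] [-0.88162981 -2.30069826 15.38143725] 0.7808536504566588
```

View pics/press.png

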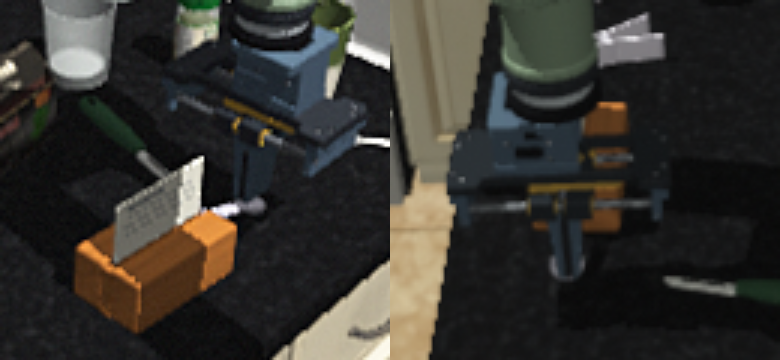

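The card is risen. I press slightly further to make sure the catch took, then lift off.

Request:
apply_moves:
  increments:
    - [-1,0,0,-0.003,0,0,0]
    - [-1,0,0,0,0,0,0]

```text
time_s: 3.23
ee_pos: [438.0, -121.4, 41.9]
ee_rot: [179.6, 0.2, 90.1]
force: [-6.8, -1.4, 38.1]
gripper_width: 0.6
gripper_force: 18.9
```

Request:
apply_moves:
  increments:
    - [-1,0,0,0.02,0,0,0]
    - [-1,0,0,0.03,0,0,0]
    - [-1,0,0,0.04,0,0,0]
    - [-1,0,0,0.04,0,0,0]
    - [-1,0,0,0.02,0,0,0]

```text
time_s: 3.65
ee_pos: [437.0, -120.5, 192.2]
ee_rot: [179.5, 0.1, 90.0]
force: [-0.4, 0.3, -0.1]
gripper_width: 0.4
gripper_force: 0.0
```

Run:
```python
from h import *
fs,fd=[grab(n) for n in("scene","side")]
s=status.state(); print(s["time_s"],s["ee_pos"],s["force"],s["gripper_width"])
im=np.hstack([cv2.resize(fs["color"][150:270,270:400],(390,360)),cv2.resize(fd["color"][180:300,180:310],(390,360))])
cv2.imwrite("pics/lift.png",im[:,:,::-1])
print([ (b["score"],b["rect"]) for b in finder.boxes_of("card","scene")], proj(fs,(448.7,71.1,112)),proj(fs,(448.7,71.1,67)))
```

```text
3.75 [ 437.69118558 -120.6711359   191.58911128] [ 0.74439477 -0.02247724 -0.01349132] 0.27686849665312085
[(0.77, [310.8, 203.2, 24.0, 31.5])] [308.01061193 218.35682693] [307.39809086 232.29224242]
```

View pics/lift.png

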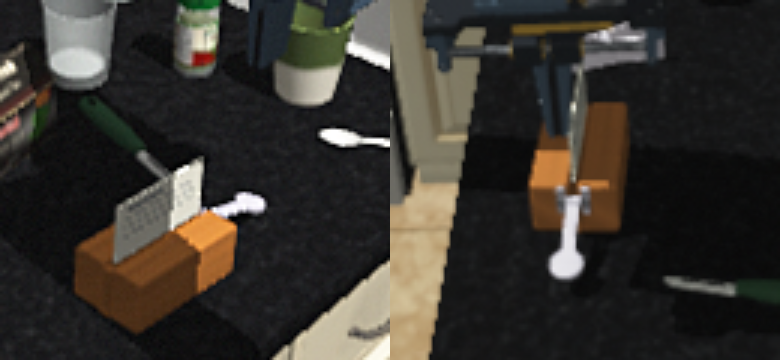

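The lever is latched and the card is up. Next I move above the clip.

Request:
apply_moves:
  increments:
    - [1,0.006,0.037,0,0,0,-6.6]
    - [1,0.006,0.037,0,0,0,-6.6]
    - [1,0.006,0.037,0,0,0,-6.6]
    - [1,0.006,0.037,0,0,0,-6.6]
    - [1,0.006,0.037,0,0,0,-6.6]

```text
time_s: 4.22
ee_pos: [462.2, 53.2, 185.3]
ee_rot: [-179.8, 0.1, 59.0]
force: [1.3, 0.3, -0.3]
gripper_width: 30.3
gripper_force: 0.0
```

Request:
apply_moves:
  increments:
    - [1,0.006,0.037,0,0,0,-6.6]
    - [1,0.006,0.037,0,0,0,-6.6]
    - [1,0.006,0.037,0,0,0,-6.6]
    - [1,0.006,0.037,0,0,0,-6.6]
    - [1,0.006,0.036,0,0,0,-6.6]

```text
time_s: 4.63
ee_pos: [492.0, 234.8, 185.0]
ee_rot: [-180.0, 0.2, 26.5]
force: [0.5, -0.3, -0.9]
gripper_width: 64.0
gripper_force: 0.0
```

Request:
apply_moves:
  increments:
    - [1,0,0,-0.03,0,0,0]
    - [1,0,0,-0.03,0,0,0]
    - [1,0,0,0,0,0,0]
    - [1,0,0,0,0,0,0]

```text
time_s: 4.97
ee_pos: [491.2, 232.5, 124.6]
ee_rot: [-180.0, 0.4, 26.8]
force: [-0.4, -0.1, 0.5]
gripper_width: 89.9
gripper_force: 0.0
```

Run:
```python
from h import *
fs,fd,fw=[grab(n) for n in("scene","side","wrist")]
s=status.state(); print(s["time_s"],s["ee_pos"],s["ee_rot"],s["force"],s["gripper_width"])
p=(461.7,232.1,np.radians(203.8))
c,sn=np.cos(p[2]),np.sin(p[2])
w=fw["color"].copy()
for X in((-56,-23.5,30),(-56,23.5,30),(53,0,30),(0,0,30),(-40,0,30)):
    u=fproj(fw,[p[0]+c*X[0]-sn*X[1],p[1]+sn*X[0]+c*X[1],X[2]]); print(X,u.round()); cv2.circle(w,tuple(int(v) for v in u),2,(255,0,0),-1)
save({"color":w},"pics/w2.png")
```

```text
5.1167 [493.97250508 233.15466005 128.27768328] [ 1.79989758e+02 -1.32124846e-01  2.67638350e+01] [0.31780227 0.41296747 0.80440615] 91.2150210913121
(-56, -23.5, 30) [235. 184.]
(-56, 23.5, 30) [293. 187.]
(53, 0, 30) [259. 303.]
(0, 0, 30) [261. 250.]
(-40, 0, 30) [263. 205.]
```

View pics/w2.png

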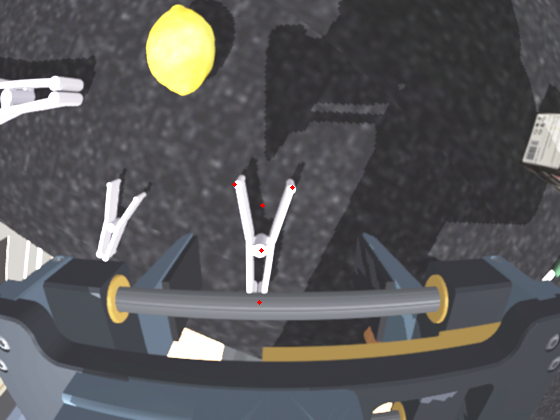

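The wrist view shows the clip where the model puts it: tail ends at (240,179) and (292,182), hinge at (260,246). I refine the fit with those.

Run:
```python
from h import *
from scipy.optimize import least_squares
fw=grab("wrist")
pts=[((240,178),(-55,-22,30)),((292,182),(-55,22,30)),((260,249),(0,0,30)),((257,291),(52,0,30))]
def w(p,X): c,s=np.cos(p[2]),np.sin(p[2]); return [p[0]+c*X[0]-s*X[1],p[1]+s*X[0]+c*X[1],X[2]]
r=lambda p:np.concatenate([fproj(fw,w(p,X))-u for u,X in pts])
s=least_squares(r,[461.7,232.1,3.55],x_scale=[10,10,.1]).x
print(s[:2],np.degrees(s[2]),r(s).round(1)); g=w(s,(-40,0,22));print("grasp",g)
t=status.state();print(t["ee_pos"],t["ee_rot"]);print(np.array(g)-t["ee_pos"])
```

```text
[467.08580419 235.07739172] 201.58010101320352 [-1.4 -0.1  1.2  0.7  0.6 -5.1 -0.4  5.2]
grasp [np.float64(504.28197541030994), np.float64(249.78945637925028), 22]
[494.12066263 233.17129727 128.57650998] [ 1.79986566e+02 -1.74823701e-01  2.67596965e+01]
[  10.16131278   16.61815911 -106.57650998]
```

Request:
apply_moves:
  increments:
    - [1,0.007,0.017,0,0,0,-4.2]
    - [1,0,0,-0.036,0,0,0]
    - [1,0,0,-0.036,0,0,0]
    - [1,0,0,-0.02,0,0,0]
    - [1,0,0,0,0,0,0]

```text
time_s: 5.58
ee_pos: [497.9, 248.8, 32.2]
ee_rot: [180.0, 0.4, 22.6]
force: [-1.3, -0.4, 0.1]
gripper_width: 91.4
gripper_force: 0.0
```

Request:
apply_moves:
  increments:
    - [1,0,0,0,0,0,0]
    - [1,0,0,0,0,0,0]

```text
time_s: 5.75
ee_pos: [501.8, 250.7, 37.1]
ee_rot: [-180.0, -0.2, 22.6]
force: [-0.6, -0.3, 0.8]
gripper_width: 91.3
gripper_force: 0.0
```

Request:
apply_moves:
  increments:
    - [1,0,0,-0.016,0,0,0]
    - [1,0,0,0,0,0,0]
    - [1,0,0,0,0,0,0]

```text
time_s: 6.0
ee_pos: [500.8, 250.4, 20.4]
ee_rot: [-180.0, -0.1, 22.6]
force: [0.5, 0.1, -0.1]
gripper_width: 91.3
gripper_force: 0.0
```

Run:
```python
from h import *
grab("side");
for i in range(3):
    s=status.state(); print(s["ee_pos"],s["force"]); grab("side")
```

```text
[500.96137144 250.49495915  20.59513437] [ 0.63835124  0.1628696  -0.00919271]
[501.00414811 250.53635214  20.55480746] [-0.24622883  0.38213279  0.7578016 ]
[500.93708957 250.51496083  20.40890726] [ 0.69151129 -0.22145561 -0.85074328]
```

Settled at TCP z = 20.5. Down 3 mm and close.

Request:
apply_moves:
  increments:
    - [-1,0,0,-0.003,0,0,0]
    - [-1,0,0,0,0,0,0]
    - [-1,0,0,0,0,0,0]
    - [-1,0,0,0,0,0,0]
    - [-1,0,0,0,0,0,0]
  newtons: 27

```text
time_s: 6.62
ee_pos: [500.1, 250.2, 16.0]
ee_rot: [180.0, 0.0, 22.6]
force: [0.9, 0.3, -0.2]
gripper_width: 61.1
gripper_force: 0.0
```

Request:
apply_moves:
  increments:
    - [-1,0,0,0,0,0,0]
    - [-1,0,0,0,0,0,0]
    - [-1,0,0,0,0,0,0]
    - [-1,0,0,0,0,0,0]
    - [-1,0,0,0,0,0,0]

```text
time_s: 7.03
ee_pos: [500.1, 250.1, 16.0]
ee_rot: [180.0, 0.0, 22.6]
force: [-0.4, 0.2, -0.1]
gripper_width: 27.7
gripper_force: 5.3
```

Request:
apply_moves:
  increments:
    - [-1,0,0,0,0,0,0]
    - [-1,0,0,0,0,0,0]
    - [-1,0,0,0,0,0,0]

```text
time_s: 7.28
ee_pos: [500.0, 250.1, 16.0]
ee_rot: [180.0, 0.0, 22.6]
force: [0.2, 0.2, 0.3]
gripper_width: 18.5
gripper_force: 27.0
```

Request:
apply_moves:
  increments:
    - [-1,0,0,0.01,0,0,0]
    - [-1,0,0,0.02,0,0,0]
    - [-1,0,0,0.02,0,0,0]
    - [-1,0,0,0.02,0,0,0]
    - [-1,0,0,0.006,0,0,0]

```text
time_s: 7.7
ee_pos: [501.8, 251.0, 95.5]
ee_rot: [-180.0, -0.3, 22.6]
force: [0.1, 0.0, -0.6]
gripper_width: 18.0
gripper_force: 27.0
```

Run:
```python
from h import *
fs,fd,fw=[grab(n) for n in("scene","side","wrist")]
s=status.state(); print(s["time_s"],s["ee_pos"],s["ee_rot"],s["force"],s["gripper_width"])
im=np.hstack([fw["color"][180:400,150:420],cv2.resize(fs["color"][200:300,200:330],(286,220)),fd["color"][140:260,200:290].repeat(2,0)[:220].repeat(2,1)])
cv2.imwrite("pics/g.png",im[:,:,::-1]);print(im.shape)
```

```text
7.85 [500.00916893 250.12161872  92.24537746] [ 1.79996031e+02 -3.94213789e-02  2.26024142e+01] [-0.03401935  1.06500037 -1.11030716] 18.747335957481464
(220, 736, 3)
```

View pics/g.png

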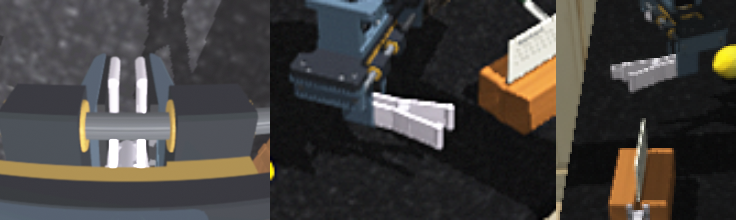

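Squeezed and lifted: the jaw tips show in the scene view at about (279,257) and (284,247), level. I measure the hinge offset from the tail ends and jaw tips.

Run:
```python
from h import *
fs,fw=grab("scene"),grab("wrist")
s=status.state(); P=s["ee_pos"]; y=np.radians(s["ee_rot"][2]); a=np.array([np.cos(y),np.sin(y),0]);b=np.array([-a[1],a[0],0])
print(P,s["ee_rot"])
for n,X in(("tail",onz(fw,265,237,106,True)),("tail",onz(fw,290,237,106,True)),("jawA",onz(fs,278.6,256.8,106)),("jawAbot",onz(fs,277.3,267.3,76)),("jawB",onz(fs,283.6,246.8,106))):
    d=X-P; print(n,X.round(1),"along tool x",(d@a).round(1),"lat",(d@b).round(1))
```

```text
[499.23837665 249.73631309  90.92762379] [1.79987920e+02 1.30255863e-01 2.26014265e+01]
tail [521.6 265.  106. ] along tool x 26.6 lat 5.5
tail [526.2 254.2 106. ] along tool x 26.6 lat -6.3
jawA [406.5 225.7 106. ] along tool x -94.8 lat 13.4
jawAbot [406.8 229.8  76. ] along tool x -93.0 lat 17.2
jawB [422.5 191.2 106. ] along tool x -93.3 lat -24.6
```

Request:
apply_moves:
  increments:
    - [-1,-0.0045,-0.0055,0,0,0,7]
    - [-1,-0.0045,-0.0055,0,0,0,7]
    - [-1,-0.0045,-0.0055,0,0,0,7]
    - [-1,-0.0045,-0.0055,0,0,0,7]
    - [-1,-0.0045,-0.0055,0,0,0,7]

```text
time_s: 8.37
ee_pos: [476.5, 222.0, 90.5]
ee_rot: [-179.9, 0.1, 57.9]
force: [0.6, -0.7, -0.5]
gripper_width: 18.1
gripper_force: 27.0
```

Request:
apply_moves:
  increments:
    - [-1,-0.0045,-0.0055,0,0,0,7]
    - [-1,-0.0045,-0.0055,0,0,0,7]
    - [-1,-0.0045,-0.0055,0,0,0,7]
    - [-1,-0.0045,-0.0055,0,0,0,7]
    - [-1,0,0,0,0,0,0]

```text
time_s: 8.78
ee_pos: [457.6, 199.4, 90.6]
ee_rot: [-179.8, 0.1, 85.7]
force: [-0.5, -0.9, -1.7]
gripper_width: 18.5
gripper_force: 27.0
```

Run:
```python
from h import *
grab("side");fd=grab("side");fs=grab("scene")
s=status.state(); print(s["time_s"],s["ee_pos"],s["ee_rot"],s["force"],s["gripper_width"],s["gripper_force"])
for n,f in(("scene",fs),("side",fd)):
  for q in("clip","card"):
   for b in finder.trace(q,n)[:4]:
    m=b["pixels"].astype(np.uint8)
    c,_=cv2.findContours(m,0,2)
    if c: c=max(c,key=cv2.contourArea); print(n,q,round(b["score"],2),cv2.approxPolyDP(c,1.5,True).reshape(-1,2).tolist())
print("card edge bottom/top proj",[(proj(f,(448.7,71.1,z))).round(1).tolist() for f in(fs,fd) for z in(55,112)])
im=np.zeros((600,800,3),np.uint8)
im[:300,:400]=cv2.resize(fs["color"][205:280,260:360],(400,300),interpolation=2)
im[:,400:]=cv2.resize(fd["color"][160:250,210:270],(400,600),interpolation=2)
cv2.imwrite("pics/pre2.png",im[:,:,::-1])
```

```text
8.9333 [459.58998996 200.75691689  91.39101125] [-1.79960658e+02  1.32293957e-02  8.54349289e+01] [-0.77810759 -0.05018855 -0.63583748] 18.695117136824276 26.986598074436188
scene clip 0.96 [[171, 306], [167, 307], [145, 334], [122, 353], [121, 358], [125, 367], [154, 342], [151, 331], [155, 327], [162, 328], [172, 312]]
scene clip 0.87 [[217, 310], [218, 316], [242, 330], [246, 329], [246, 322], [229, 304], [227, 304], [229, 314]]
scene clip 0.75 [[176, 307], [167, 307], [151, 328], [121, 355], [125, 367], [153, 344], [154, 346], [146, 363], [149, 375], [152, 374], [161, 348], [179, 321]]
scene clip 0.67 [[227, 304], [230, 312], [235, 314], [236, 318], [246, 328], [246, 321]]
scene card 0.68 [[336, 203], [309, 219], [309, 235], [335, 219]]
side clip 0.65 [[264, 159], [264, 161], [268, 161]]
side clip 0.59 [[252, 193], [251, 200], [253, 201]]
side clip 0.55 [[259, 138], [259, 144], [262, 145], [262, 141]]
side clip 0.54 [[229, 173], [231, 178], [239, 178], [241, 176], [238, 172]]
side card 0.63 [[243, 207], [239, 220], [241, 236], [245, 222]]
card edge bottom/top proj [[307.2, 235.9], [308.0, 218.4], [246.3, 215.6], [245.1, 199.4]]
```

View pics/pre2.png

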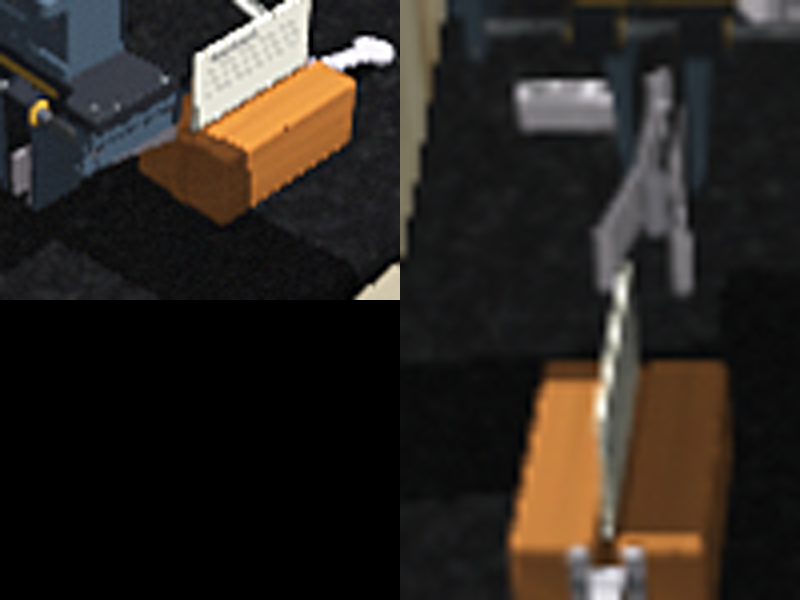

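Side view: the open jaws face the card edge. Their inner bottom corners are at about (242,203.5) and (251.2,204), and the card's top corner is at (243.8,199.3).

Run:
```python
from h import *
fd=grab("side")
s=status.state(); print(s["ee_pos"],s["ee_rot"])
u=np.array([.0732,.9973,0]);v=np.array([.9973,-.0732,0])
o=np.array([444.6,16.2,0])
for n,p,z in(("L bot in",(242,203.5),76),("R bot in",(251.2,204),76),("L top out",(239.5,194.8),106),("R top in",(250.8,194.8),106),("R bot out",(253.8,204),76),("card top edge",(243.8,199.3),112),("card lever end top",(239,220),112),("card bottom near",(241,237.5),67),("TCP",None,0)):
    X=onz(fd,*p,z) if p else s["ee_pos"]
    d=X-o; print(n,X.round(1),"stand x",(d@v).round(1),"y",(d@u).round(1))
```

```text
[459.74690807 200.83938614  91.86812049] [ 1.79996490e+02 -6.57089817e-05  8.55649057e+01]
L bot in [436.3 102.9  76. ] stand x -14.6 y 85.9
R bot in [463.4  99.1  76. ] stand x 12.7 y 84.1
L top out [430.9 104.2 106. ] stand x -20.1 y 86.8
R top in [463.6 102.7 106. ] stand x 12.7 y 87.7
R bot out [471.   98.7  76. ] stand x 20.3 y 84.3
card top edge [444.9  71.7 112. ] stand x -3.8 y 55.3
card lever end top [435.7 -25.5 112. ] stand x -5.9 y -42.3
card bottom near [438.9 -44.   67. ] stand x -1.2 y -60.4
TCP [459.7 200.8  91.9] stand x 1.6 y 185.2
```

Request:
apply_moves:
  increments:
    - [-1,-0.0025,0,0,0,0,0.3]
    - [-1,-0.001,-0.014,0,0,0,0]
    - [-1,-0.001,-0.014,0,0,0,0]
    - [-1,-0.001,-0.014,0,0,0,0]
    - [-1,-0.001,-0.014,0,0,0,0]

```text
time_s: 9.6
ee_pos: [452.8, 144.2, 92.0]
ee_rot: [180.0, -0.0, 85.9]
force: [-0.4, -0.4, 0.5]
gripper_width: 18.4
gripper_force: 27.0
```

Request:
apply_moves:
  increments:
    - [-1,0,0,0,0,0,0]
    - [-1,0,0,0,0,0,0]
    - [-1,0,0,0,0,0,0]
    - [-1,0,0,0,0,0,0]

```text
time_s: 9.93
ee_pos: [453.3, 145.3, 92.0]
ee_rot: [180.0, -0.0, 85.9]
force: [-0.4, 0.8, -1.4]
gripper_width: 18.3
gripper_force: 27.0
```

Run:
```python
from h import *
fd=grab("side");fs=grab("scene")
s=status.state(); print(s["time_s"],s["ee_pos"],s["ee_rot"],s["force"],s["gripper_width"])
d=s["ee_pos"]-np.array([444.6,16.2,0]);print("stand",d@[.9973,-.0732,0],d@[.0732,.9973,0])
for n,f in(("scene",fs),("side",fd)):
  for q in("clip","card","jaw_a","lever"):
   for b in finder.trace(q,n)[:3]:
    m=b["pixels"].astype(np.uint8)
    c,_=cv2.findContours(m,0,2)
    if c: c=max(c,key=cv2.contourArea); print(n,q,round(b["score"],2),cv2.approxPolyDP(c,1.5,True).reshape(-1,2).tolist())
g=cv2.cvtColor(fd["color"],cv2.COLOR_RGB2GRAY)
for r in range(196,226): print(r,' '.join(f"{v:3d}" for v in g[r,230:264]))
```

```text
10.0333 [453.17134642 145.25315611  91.9759469 ] [ 1.79988993e+02 -9.84364146e-03  8.59445049e+01] [ 0.19240732 -0.10335532 -1.65302904] 18.317811294910307
stand -0.8984872376190869 129.33213514552062
scene clip 0.84 [[217, 312], [219, 317], [243, 330], [246, 328], [246, 323], [230, 305], [227, 305], [228, 313], [219, 310]]
scene clip 0.82 [[170, 306], [145, 334], [122, 353], [121, 358], [125, 368], [153, 343], [151, 331], [155, 327], [162, 328], [172, 311]]
scene clip 0.7 [[228, 305], [230, 312], [239, 321], [245, 323]]
scene card 0.31 [[380, 194], [386, 196], [385, 194]]
scene jaw_a 0.78 [[171, 305], [167, 306], [145, 334], [121, 354], [124, 367], [127, 367], [154, 343], [151, 331], [156, 327], [159, 329], [163, 327], [173, 312]]
scene jaw_a 0.77 [[176, 307], [173, 308], [164, 327], [158, 331], [157, 339], [146, 362], [150, 376], [162, 347], [180, 321]]
scene jaw_a 0.49 [[217, 311], [219, 316], [244, 330], [244, 324], [219, 310]]
scene lever 0.41 [[357, 216], [350, 214], [343, 220], [356, 219]]
side clip 0.61 [[250, 206], [250, 211]]
side clip 0.57 [[260, 138], [259, 145], [253, 14
[... 4254 characters left out ...]

221  86 153 146 144 146 144 140 139 146 215 243  89  84  88  87  61  57  65  63  65  65  62  61  63  65  66  65  61  48  31  14  13  12  10
222  87 147 145 145 145 144 139 138 153 198 208  93  87  93  87  59  59  64  64  64  64  62  62  63  65  65  65  58  45  31  14  13  11  12
223 106 147 145 146 146 143 138 138 152 170 149 100  88  95  80  55  61  64  63  64  65  62  61  63  64  65  67  63  43  31  12  15  14  13
224 120 146 145 146 146 142 138 140 152 168 143  96  88  94  78  54  62  64  63  64  64  63  61  63  64  65  66  60  41  29  11  14  16  17
225 150 146 144 145 145 141 138 140 146 156 137  90  89  91  69  55  64  64  64  64  65  61  61  63  64  65  65  58  42  34  13  12  13  14
```

The jaws are astride the card. I check the numbers.

Run:
```python
from h import *
fd=grab("side")
u=np.array([.0732,.9973,0]);v=np.array([.9973,-.0732,0]);o=np.array([444.6,16.2,0])
for n,p,z in(("L top in",(239.6,204),106),("L bot in",(240,214.5),76),("R top in",(247.9,204.5),106),("R bot in",(248.6,214.5),76),("card far top",(243,200.5),112),("card top",(242.6,204),112),("card top",(242.0,209),112),("card top",(240.8,215),112)):
    d=onz(fd,*p,z)-o; print(n,"x",(d@v).round(1),"y",(d@u).round(1))
s=status.state(); print(s["force"],s["qvel"].round(2))
```

```text
L top in x -14.4 y 40.4
L bot in x -14.1 y 31.3
R top in x 9.3 y 38.5
R bot in x 10.3 y 32.0
card far top x -5.4 y 49.3
card top x -4.6 y 32.0
card top x -3.6 y 8.1
card top x -3.7 y -19.8
[-0.3106686   0.33200704 -0.97823601] [-0.05  0.06  0.04 -0.05  0.06 -0.01]
```

The jaws are about 12 mm either side of the card and the tips about 15–20 mm in. The lever is latched and there is no contact force, so I hand in.

```bash
python3 -c "
from workcell import env
print(env.job_done())"
```

```text
the job is handed in; nothing more can be done
None
```

I latched the lever with the card up and handed the job in with the clip squeezed wide open, level and astride the card's free edge, tips about 15–20 mm in and no contact force showing; the hand-in returned no verdict.

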